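Line up the samples and set the misting valve

ROBOT

A 6-joint arm with a two-finger parallel gripper is mounted at the origin on a cart in front of the work surface, level with it; the furniture and walls round the work are solid. World frame = base frame: x ahead of the robot, y to its left, z up, the work surface at z = 0. Lengths are in m, angles in degrees, forces in N, time in s.
With the tool pointing down it reaches from about 0.35 to 0.875 m from the base axis. Payload 4.2 kg.
Tool frame: the origin (TCP) lies at the very end of the fingers, on their centre line; the grasp point (between the pads) lies 19 mm behind it; z points along the fingers, y is the line along which they close (so a half turn about z gives the same grasp; the last joint's range is limited). The gripper opens to 85 mm and grips with 20 to 120 N. Pads are 22 mm wide; open, the fingers measure 114 mm over their backs; the gripper's body (76 mm by 85 mm) begins 54 mm behind the grasp point. The pads swing forward as they close: fully open they stand 13 mm farther back than shut.
Start: joints at [81.566, 22.042, 0.453, 0, -68.411, -14.817], TCP at [0.247, 0.574, 0.231] pointing down, gripper open.
Joint ranges: [-179.83, 179.83], [-69.29, 118.12], [-61.27, 80.66], [-181.25, 117.63], [-171.15, -9.14], [-177.46, 177.46]. Speed limits (degrees/s): [159.86, 159.86, 180, 180, 180, 180].

INTERFACE

Orientations are given as a 3x3 rotation matrix whose columns are the frame's x, y, z axes.
In Python, from workcell import arm gives the robot as it stands.
- The arm moves only by the tool drive_tool, never from a script. Its arguments are lists of equal length, an entry for each row: "xyz": the shift along the tool's x, y, z in mm, a list of three; "rotation": the turn, a rotation vector about the tool's x, y, z in degrees, a list of three; "jaw": the gripper's target within -1 to 1 (shut at 1, half-way at 0, fully open at -1). A call has 1 to 12 rows; each row is the pose to reach, as a shift and turn from the pose commanded when the call began, along the tool's axes at that moment; what a row does not reach only later rows make up. A row lasts 1/8 s, in which the tool goes at most 62.5 mm and 10.7 degrees, less where a joint would pass 70% of its speed; a pose out of reach is approached as far as the arm can. A call with a gripper value outside its range is refused whole. The fingers move at their own pace and stop on an object; "squeeze" is the grip in N (left out, the last holds). Time passes only in rows, so rows that repeat a pose let the fingers close. It gives the time, the measured TCP pose, the force, the opening and the grip force at its end, in the units of the state.
- arm.observe(): the state, without advancing time (a new reading comes with each control period).
- arm.get_image(name): name is "side" or "top"; returns a dict with "color" (384x512x3 uint8, blue, green, red), "z_map" (384x512 float32, m along the optical axis (not along the pixel's ray), 0 where there is no reading), "fov_y" (degrees; the focal length in pixels is half the picture's height over the tangent of half this angle, whatever the lens; pixels are square), "cx", "cy" (the principal point, pixels), "k1" (the pictures are not rectified: a ray, as slopes to the right and down, at radius r is drawn at 1 + k1 r^2 times it, then the intrinsics apply), "rvec" (rotation vector, rad) and "tvec" (3), from world to camera coordinates, as OpenCV has them. Camera axes: x right, y down, z forward; pixel columns grow to the right and rows downward; lengths in m; the calibration is good to about 2 mm. A picture is of the moment at which its call begins.
- arm.hand_in(): hands the job in; it is judged then, once.
The state is a dict: "clock": time; "q": joint angles; "qvel": joint speeds; "effort": joint torques, N m; "eef_pos": TCP position; "tool_rot": TCP orientation; "force": force on the tool from outside, world axes, zero at the start; "moment": the same for the moment, N m; "opening": finger opening in m; "finger_force": force on a finger pad.
Only numpy, scipy, OpenCV 4.12 (cv2) and the standard library are available. Lean on these libraries where they do the work, as an engineer would, in place of code of your own. Each camera call takes 0.05 s, during which the arm holds its last target. There are 200 camera calls.

TASK

First line up the three slate sample blocks in a row on the table, each squarely in front of its own nozzle of the misting rail with its narrow end flush against the rail's low fence. Then set the water valve with the crank handle on its red wheel: turn it clockwise until it is shut at the stop, open it again by exactly two full turns, and finish still holding the handle between the fingers, with the wheel at rest. Leave the blocks in their row and the chisel, jar and stone offcut where they lie.

Things in the scene. Friction and masses are not known exactly. Their poses are not given: they have to be found in the camera images.
- rail: misting rail, fixed. Origin on the table at the front face of its low dark steel fence (18 mm high, y from -70 to +270 mm); -x faces the robot, y runs along the fence to the left. Behind it (x = 45 mm) a copper pipe, top 53 mm high, with three brass nozzles facing -x at y = 210, 100, -10 mm; it bends forward at y = -115 mm to the valve, whose upright axis is at x = -20, y = -180 mm
- spot_1 (a point): where the centre of a block belongs in front of the left nozzle: 30 mm in front of the fence, 13 mm above the table; axes as the rail's. Any block may go to any nozzle
- spot_2 (a point): where the centre of a block belongs in front of the middle nozzle: 30 mm in front of the fence, 13 mm above the table; axes as the rail's. Any block may go to any nozzle
- spot_3 (a point): where the centre of a block belongs in front of the right nozzle: 30 mm in front of the fence, 13 mm above the table; axes as the rail's. Any block may go to any nozzle
- block_1_mid (a point): centre (13 mm above its underside) of a loose dark grey slate block, 60 mm long (its x) by 40 mm wide (its y) by 26 mm high, 0.1 to 0.25 kg, lying flat on the table in front of the rail, turned a little; the three are alike
- block_2_mid (a point): centre (13 mm above its underside) of a loose dark grey slate block, 60 mm long (its x) by 40 mm wide (its y) by 26 mm high, 0.1 to 0.25 kg, lying flat on the table in front of the rail, turned a little; the three are alike
- block_3_mid (a point): centre (13 mm above its underside) of a loose dark grey slate block, 60 mm long (its x) by 40 mm wide (its y) by 26 mm high, 0.1 to 0.25 kg, lying flat on the table in front of the rail, turned a little; the three are alike
- valve_axis (a point): point on the upright axis of the valve wheel, 125 mm above the table; axes as the rail's. Wheel: red, rim circle 50 mm in radius, rim bar 10 mm thick, its top 100 mm above the table; nothing on the wheel but the handle is higher than 107 mm
- crank_handle: black round upright handle on the rim of the red wheel, 50 mm from the wheel's axis; 19 mm in diameter, 50 mm tall (103 to 153 mm above the table); origin at its mid-height. It spins freely on its pin, so a gripper can carry it round the circle without turning. Turning the wheel takes about 2.5 N at the handle
- wheel (a joint): turn of the valve wheel in rad: 0 = shut, at the hard stop; grows as it opens (counter-clockwise from above), 6.283 a turn, four turns at most. At 0 and each whole turn the handle stands over the fixed yellow pointer, on the rail's -x side of the axis; at q it stands at angle pi + q about z in the rail's frame. Starts 0.3 to 0.9 turns open; friction keeps it where it is left
- flat_chisel: loose flat steel chisel, 162 mm long, lying on the table in front of the valve; origin under its middle
- pumice_jar: loose pale jar, 60 mm across, 81 mm tall, right of the valve; origin under its centre
- offcut: loose rough white stone offcut, 30x42x23 mm, left of the blocks; origin under its centre
Things that resemble listed ones, but are neither listed nor needed, are in the scene too. Leave any turquoise look-alike of the part that bears block_1_mid alone.

How it is judged (in metres and radians):
On the way, in this order (a step that is already met when the one before it is completed fails the run):
1. the three blocks stand in their row, one squarely against the fence in front of each nozzle (((x of block_1_mid in the frame of spot_1 between -0.005 and 0.005 m and y of block_1_mid in the frame of spot_1 between -0.007 and 0.007 m and z of block_1_mid in the frame of spot_1 between -0.004 and 0.004 m and angle between the x axis of block_1_mid and the x axis of spot_1, either way round below 0.12 rad) or (x of block_2_mid in the frame of spot_1 between -0.005 and 0.005 m and y of block_2_mid in the frame of spot_1 between -0.007 and 0.007 m and z of block_2_mid in the frame of spot_1 between -0.004 and 0.004 m and angle between the x axis of block_2_mid and the x axis of spot_1, either way round below 0.12 rad) or (x of block_3_mid in the frame of spot_1 between -0.005 and 0.005 m and y of block_3_mid in the frame of spot_1 between -0.007 and 0.007 m and z of block_3_mid in the frame of spot_1 between -0.004 and 0.004 m and angle between the x axis of block_3_mid and the x axis of spot_1, either way round below 0.12 rad)) and ((x of block_1_mid in the frame of spot_2 between -0.005 and 0.005 m and y of block_1_mid in the frame of spot_2 between -0.007 and 0.007 m and z of block_1_mid in the frame of spot_2 between -0.004 and 0.004 m and angle between the x axis of block_1_mid and the x axis of spot_2, either way round below 0.12 rad) or (x of block_2_mid in the frame of spot_2 between -0.005 and 0.005 m and y of block_2_mid in the frame of spot_2 between -0.007 and 0.007 m and z of block_2_mid in the frame of spot_2 between -0.004 and 0.004 m and angle between the x axis of block_2_mid and the x axis of spot_2, either way round below 0.12 rad) or (x of block_3_mid in the frame of spot_2 between -0.005 and 0.005 m and y of block_3_mid in the frame of spot_2 between -0.007 and 0.007 m and z of block_3_mid in the frame of spot_2 between -0.004 and 0.004 m and angle between the x axis of block_3_mid and the x axis of spot_2, either way round below 0.12 rad)) and ((x of block_1_mid in the frame of spot_3 between -0.005 and 0.005 m and y of block_1_mid in the frame of spot_3 between -0.007 and 0.007 m and z of block_1_mid in the frame of spot_3 between -0.004 and 0.004 m and angle between the x axis of block_1_mid and the x axis of spot_3, either way round below 0.12 rad) or (x of block_2_mid in the frame of spot_3 between -0.005 and 0.005 m and y of block_2_mid in the frame of spot_3 between -0.007 and 0.007 m and z of block_2_mid in the frame of spot_3 between -0.004 and 0.004 m and angle between the x axis of block_2_mid and the x axis of spot_3, either way round below 0.12 rad) or (x of block_3_mid in the frame of spot_3 between -0.005 and 0.005 m and y of block_3_mid in the frame of spot_3 between -0.007 and 0.007 m and z of block_3_mid in the frame of spot_3 between -0.004 and 0.004 m and angle between the x axis of block_3_mid and the x axis of spot_3, either way round below 0.12 rad))), for 0.2 s.
2. the valve is shut at its stop (value of joint wheel below 0.08 rad), for 0.1 s.
At the end, for the whole second after the job is handed in: The wheel rests two turns (12.57 rad) open within 0.2 rad while the fingers still hold the crank handle with more than 2 N; in front of each nozzle a block lies flat, its centre within 5 mm of its spot across the fence and 7 mm along it, its long side within 0.12 rad of square to the fence (all of step 1 and value of joint wheel between 12.366 and 12.766 rad and velocity of joint wheel between -0.1 and 0.1 rad/s and contact force between the fingers and crank_handle above 2 N); the arm keeps its last pose, push and grip.
It fails at once if the chisel is moved by more than 30 mm (distance of flat_chisel from where it was at the start of the episode above 0.03 m).
It fails at once if the jar is moved by more than 30 mm (distance of pumice_jar from where it was at the start of the episode above 0.03 m).
It fails at once if the stone offcut is moved by more than 30 mm (distance of offcut from where it was at the start of the episode above 0.03 m).
It also fails if it takes over 67 s, if anything falls off the work surface, if the arm or the gripper's body presses on something with over 40 N, if the wrist force passes 120 N, or if a joint passes its speed limit or range.

## Working session

There is one attempt and no reset: what is moved stays moved. The work goes in short steps, Python scripts to look and compute and a tool call to move; the robot and the scene stay as the last step left them, time stands still between calls to the robot, and variables do not carry over. Pictures are saved under pics/ and viewed, at most 10 in all, crops included, and the job is handed in when it is done.

Besides the shell and the picture viewer there is one more tool, called after "Call:" as name(argument=value, ...) on one line, values as JSON. drive_tool: Moves the arm, as the interface text tells. Its arguments: {"type":"object","properties":{"xyz":{"type":"array"},"rotation":{"type":"array"},"jaw":{"type":"array"},"squeeze":{"type":"number"}},"required":["xyz","rotation","jaw"]}

```bash
ls; mkdir -p pics; cat > h.py <<'E'
import numpy as np, cv2
from workcell import arm
def get(n):
    im=arm.get_image(n); im['R']=cv2.Rodrigues(np.array(im['rvec'],float))[0]; im['t']=np.array(im['tvec'],float).ravel()
    im['f']=192/np.tan(np.radians(im['fov_y'])/2); return im
def rays(im,uv):
    uv=np.atleast_2d(np.array(uv,float)); d=(uv-[im['cx'],im['cy']])/im['f']; s=d.copy()
    for _ in range(30): s=d/(1+im['k1']*(s**2).sum(1,keepdims=True))
    return np.c_[s,np.ones(len(s))]
def onplane(im,uv,z):
    r=rays(im,uv)@im['R']; c=-im['R'].T@im['t']
    return c+r*((z-c[2])/r[:,2])[:,None]
def cloud(im):
    v,u=np.mgrid[:384,:512]; r=rays(im,np.c_[u.ravel(),v.ravel()])
    p=(r*im['z_map'].reshape(-1,1)-im['t'])@im['R']
    p[im['z_map'].ravel()==0]=np.nan
    return p.reshape(384,512,3)
E
python3 - <<'E'
from h import *
for n in('top','side'):
    im=get(n); cv2.imwrite(f'pics/{n}0.png',im['color']); print(n,im['fov_y'],im['cx'],im['cy'],im['k1'],-im['R'].T@im['t'],im['R'][2])
print(arm.observe())
E
```

```text
pics
top 50.200160745394555 255.78955092665365 196.74313289219825 -0.02498765004816233 [ 0.28179329 -0.04394386  1.16569805] [ 0.16873033  0.00796618 -0.98563006]
side 48.78473616378187 255.64277065423522 191.5044181025695 -0.12057579583265549 [ 0.20975638 -0.80168801  0.83705648] [ 0.24821979  0.71318777 -0.65555331]
{'clock': 0.1, 'q': array([ 8.15657767e+01,  2.20845565e+01,  3.87778690e-01, -2.39446487e-02,
       -6.84119237e+01, -1.48156603e+01]), 'qvel': array([-0.03424134, -0.1282773 ,  0.1198569 ,  0.18359829, -0.11434716,
        0.0327927 ]), 'effort': array([-3.07963674e-04, -3.93320775e+01,  1.88928688e+01,  4.19789091e+00,
       -2.58214372e-03,  7.54017329e-07]), 'eef_pos': array([0.2465066 , 0.57376465, 0.23035465]), 'tool_rot': array([[ 9.18731195e-01, -3.94882959e-01, -6.62660025e-04],
       [-3.94883500e-01, -9.18729400e-01, -1.81965330e-03],
       [ 1.09744830e-04,  1.93344576e-03, -9.99998125e-01]]), 'force': array([-0.11164979,  0.3996686 ,  0.75408032]), 'moment': array([ 0.03644332,  0.03711281, -0.0022276 ]), 'finger_force': 0.0, 'opening': 0.08531030905703783}
```

View pics/top0.png

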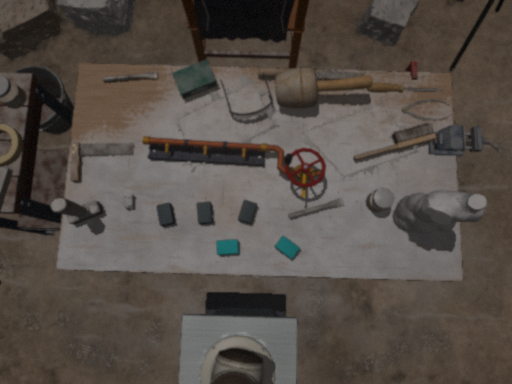

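View pics/side0.png

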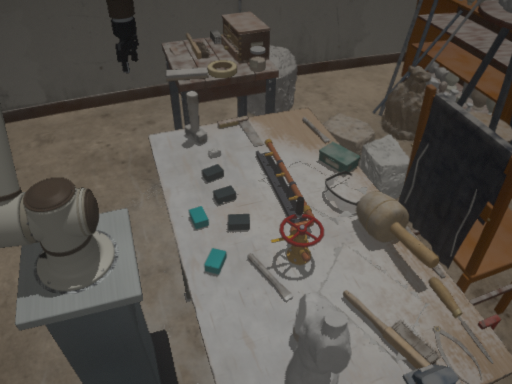

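The top view shows:
- **Candidates for slate blocks:** dark grey at (166,214), (205,212) and (247,211). Turquoise look-alikes are at (228,247) and (288,247), and the dark fence at (205,156) could also be confused with them. I choose the three grey ones.
- **Other parts:** wheel at (305,167), chisel at (316,209), jar at (380,200), offcut at (129,201).

Next I measure, with one close crop.

```bash
cat > m.py <<'E'
from h import *
def blocks(im,pr=True):
    c=im['color'].astype(int); mx=c.max(2); 
    P=onplane(im,np.c_[np.mgrid[:384,:512][1].ravel(),np.mgrid[:384,:512][0].ravel()],0.026).reshape(384,512,3)
    m=((mx<75)&(c.max(2)-c.min(2)<25)&(P[...,0]>.3)&(P[...,0]<.62)&(P[...,1]>-.2)&(P[...,1]<.4)).astype(np.uint8)
    n,l,s,ce=cv2.connectedComponentsWithStats(m); out=[]
    for i in range(1,n):
        if s[i,4]<60: continue
        uv=np.argwhere(l==i)[:,::-1]; q=onplane(im,uv,0.026)[:,:2]
        r=cv2.minAreaRect((q*1000).astype(np.float32)); out.append((ce[i].round(1),s[i,4],np.round(r[0],1),np.round(r[1],1),round(r[2],1)))
    return out,m
E
python3 - <<'E'
from m import *
im=get('top'); o,m=blocks(im)
for r in o: print(*r)
C=cloud(im); print('tbl z',np.nanmedian(C[225:235,180:210,2]), 'blocktop',[np.nanmedian(C[v-3:v+3,u-3:u+3,2]).round(4) for u,v in((166,213),(205,211),(248,210))])
# fence: points with height .012-.03 in the region x>.5
hsv=cv2.cvtColor(im['color'],cv2.COLOR_BGR2HSV)
red=((hsv[...,0]<6)|(hsv[...,0]>174))&(hsv[...,1]>150)&(hsv[...,2]>60); red[:,:270]=0;red[:,340:]=0;red[:140]=0;red[200:]=0
uv=np.argwhere(red)[:,::-1]; p=onplane(im,uv,.095); e=cv2.minEnclosingCircle((p[:,:2]*1000).astype(np.float32)); print('wheel',e, cv2.fitEllipse(cv2.convexHull((p[:,:2]*1000).astype(np.float32))),'z',np.nanpercentile(C[red][:,2],[10,50,90]))
big=cv2.resize(im['color'][130:262,110:400],None,fx=2.7,fy=2.7,interpolation=cv2.INTER_CUBIC); cv2.imwrite('pics/c1.png',cv2.convertScaleAbs(big,alpha=1.5))
s=get('side'); cv2.imwrite('pics/c2.png',cv2.convertScaleAbs(cv2.resize(s['color'][130:300,180:340],None,fx=3.5,fy=3.5,interpolation=cv2.INTER_CUBIC),alpha=1.5))
E
```

```text
[210.5 155.3] 1884 [594.9  93.4] [371.   52.5] 88.3
[287.4 159.2] 82 [ 587.6 -122. ] [23.  35.4] 80.1
[301.5 193.8] 101 [ 492.8 -164.4] [76.  39.4] 73.9
[247.8 212.8] 348 [430.9 -13.9] [44.5 63.9] 75.5
[166.3 215.1] 375 [417.  214.7] [68.3 45. ] 15.2
[205.2 213.6] 357 [425.  105.1] [66.1 44.6] 7.1
[301.5 214.9] 62 [ 430.  -165.7] [ 8.6 70.4] 18.4
tbl z 0.0004762931485020239 blocktop [np.float64(0.027), np.float64(0.0273), np.float64(0.0263)]
wheel ((548.8359375, -163.3460235595703), 53.1801872253418) ((549.2974853515625, -163.9214324951172), (102.20585632324219, 105.177734375), 5.107490062713623) z [0.09633056 0.09951749 0.10237303]
```

View pics/c1.png

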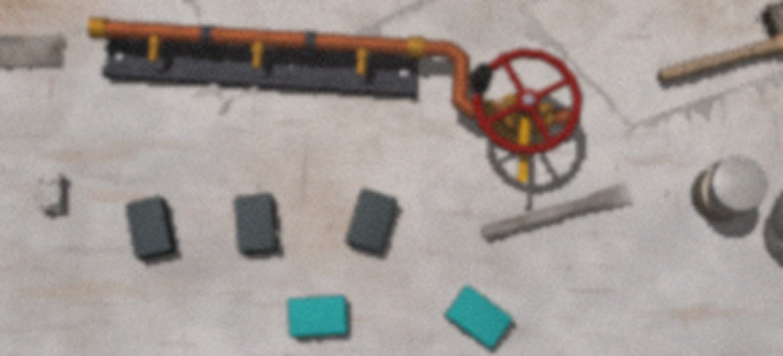

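View pics/c2.png

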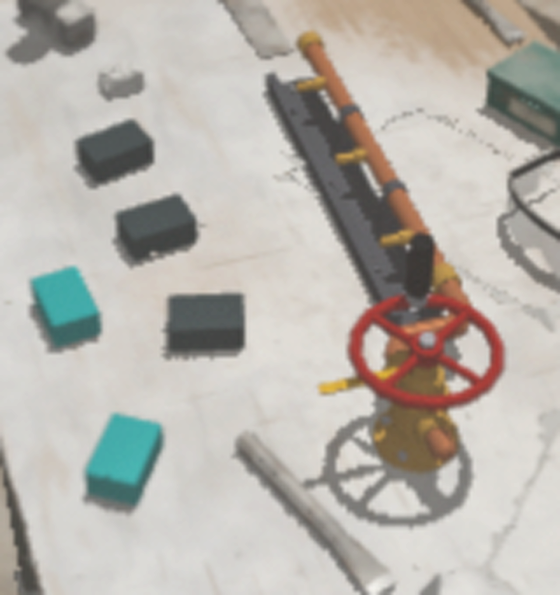

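The crop confirms three grey slate blocks, with the turquoise pair closer to the robot and separate from them. The black handle is at the left/rear of the wheel, at about (482,78) in the top crop. The yellow pointer faces the robot. Next I fit the rail frame and block tops from depth.

```bash
cat > geo.py <<'E'
from h import *
def tops(im):
    C=cloud(im); c=im['color'].astype(int); out=[]
    m=((c.max(2)<90)&(C[...,2]>.019)&(C[...,2]<.034)&(C[...,0]>.36)&(C[...,0]<.6)&(C[...,1]>-.1)&(C[...,1]<.32)).astype(np.uint8)
    n,l,s,ce=cv2.connectedComponentsWithStats(m)
    for i in range(1,n):
        if s[i,4]<100: continue
        uv=np.argwhere(l==i)[:,::-1]; q=(onplane(im,uv,.026)[:,:2]*1000).astype(np.float32)
        r=cv2.minAreaRect(q); ev=np.linalg.eigh(np.cov(q.T))[1][:,1]; a=np.degrees(np.arctan2(ev[1],ev[0])); a=(a+90)%180-90
        out.append((ce[i].round(),q.mean(0).round(1),np.round(r[0],1),np.round(r[1],1),'ang',a.round(1)))
    return out
E
python3 - <<'E'
from geo import *
for n in('top','side'):
    im=get(n); C=cloud(im); print(n)
    for r in tops(im): print(*r)
    hsv=cv2.cvtColor(im['color'],cv2.COLOR_BGR2HSV).astype(int); X,Y,Z=C[...,0],C[...,1],C[...,2]
    reg=(X>.5)&(X<.72)&(Y>-.28)&(Y<.35)
    cop=reg&(hsv[...,0]>5)&(hsv[...,0]<20)&(hsv[...,1]>130)&(Z>.044)&(Z<.06)&(Y>-.03)
    p=C[cop]; l=np.polyfit(p[:,1],p[:,0],1); print('pipe n',len(p),'slope deg',np.degrees(np.arctan(l[0])).round(2),'x@y0',l[1].round(4),'y',p[:,1].min().round(4),p[:,1].max().round(4),'z',np.percentile(p[:,2],90).round(4))
    th=np.arctan(-l[0]) # rail rotation: y axis = (-sin th, cos th)
    f=reg&(hsv[...,2]<95)&(Z>.012)&(Z<.023)&(Y>-.12); q=C[f]; R=np.array([[np.cos(th),np.sin(th)],[-np.sin(th),np.cos(th)]]); w=q[:,:2]@R.T
    print('fence th',np.degrees(th).round(2),'railx',np.percentile(w[:,0],[1,5,20,50]).round(4),'raily',np.percentile(w[:,1],[.5,99.5]).round(4))
    print('pipe railx',np.median((p[:,:2]@R.T)[:,0]).round(4))
    red=reg&((hsv[...,0]<5)|(hsv[...,0]>175))&(hsv[...,1]>140)&(Z>.085)&(Z<.11); p=C[red]; e=cv2.minEnclosingCircle((p[:,:2]*1000).astype(np.float32)); W=np.array(e[0])/1000
    print('wheel',W,e[1],'rail',(R@W).round(4))
    h=reg&(hsv[...,2]<80)&(Z>.12)&(Z<.158); p=C[h]; hc=np.median(p,0); d=R@(hc[:2]-W); print('handle',len(p),hc,'r',np.linalg.norm(d),'railang',np.degrees(np.arctan2(d[1],d[0])))
    nz=reg&(hsv[...,0]>=20)&(hsv[...,0]<32)&(hsv[...,1]>130)&(Z>.02)&(Z<.06)&(Y>-.05)&(Y<.31)
    n_,l_,s_,c_=cv2.connectedComponentsWithStats(nz.astype(np.uint8)); print('nozzles rail',[(np.median(C[l_==i],0)[:2]@R.T).round(4) for i in range(1,n_) if s_[i,4]>12])
E
```

```text
top
[204. 212.] [428.9 109.5] [429.3 109.2] [61.8 39.4] ang 6.9
[247. 211.] [435.5 -11.1] [435.5 -11.2] [39.9 60.1] ang -16.0
[164. 214.] [420.8 220.1] [421.4 220.4] [60.2 40.5] ang 14.2
pipe n 499 slope deg 2.18 x@y0 0.6156 y -0.0285 0.2895 z 0.0518
fence th -2.18 railx [0.5738 0.5745 0.5758 0.5793] raily [-0.0302  0.3034]
pipe railx 0.6161
wheel [ 0.54799194 -0.16367493] 52.9491081237793 rail [ 0.5538 -0.1427]
handle 55 [ 0.5587079  -0.11473825  0.1501238 ] r 0.05009621146181512 railang 79.83297541535043
nozzles rail []
side
[212. 171.] [420.3 216. ] [419.7 216.3] [61.3 45.9] ang 14.9
[224. 193.] [427.4 105.8] [427.8 104.9] [60.5 46.9] ang 10.5
[238. 220.] [434.6 -15. ] [434.4 -15.9] [46.1 57.8] ang -17.5
pipe n 116 slope deg 3.18 x@y0 0.6117 y -0.0006 0.285 z 0.0521
fence th -3.18 railx [0.5685 0.5701 0.5726 0.5761] raily [-0.0222  0.3097]
pipe railx 0.6126
wheel [ 0.54972864 -0.16422305] 53.86865997314453 rail [ 0.558  -0.1334]
handle 98 [ 0.559806   -0.12165415  0.14231032] r 0.0437454527673742 railang 79.8658980264019
nozzles rail []
```

Call:
drive_tool(xyz=[[300, 256, 131], [300, 256, 131], [300, 256, 131], [300, 256, 131], [300, 256, 131], [300, 256, 131], [300, 256, 131], [300, 256, 131], [300, 256, 131], [300, 256, 131], [300, 256, 131]], rotation=[[0, 0, -37.5], [0, 0, -37.5], [0, 0, -37.5], [0, 0, -37.5], [0, 0, -37.5], [0, 0, -37.5], [0, 0, -37.5], [0, 0, -37.5], [0, 0, -37.5], [0, 0, -37.5], [0, 0, -37.5]], jaw=[-0.5, -0.5, -0.5, -0.5, -0.5, -0.5, -0.5, -0.5, -0.5, -0.5, -0.5], squeeze=40)

```text
clock: 1.68
eef_pos: [0.4211, 0.2216, 0.1007]
tool_rot: [[0.969, 0.248, 0.001], [0.248, -0.969, 0.001], [0.001, -0.0, -1.0]]
force: [0.0, 0.4, 0.1]
opening: 0.0639
finger_force: 0.0
```

Call:
drive_tool(xyz=[[0, 1, 50], [0, 1, 90], [0, 1, 97], [0, 1, 97], [0, 1, 97], [0, 1, 97], [0, 1, 97], [0, 1, 97]], rotation=[[0, 0, 0], [0, 0, 0], [0, 0, 0], [0, 0, 0], [0, 0, 0], [0, 0, 0], [0, 0, 0], [0, 0, 0]], jaw=[-0.5, -0.5, -0.5, -0.5, 0.5, 0.5, 0.5, 0.5])

```text
clock: 2.68
eef_pos: [0.4224, 0.2205, 0.005]
tool_rot: [[0.969, 0.247, 0.002], [0.247, -0.969, 0.002], [0.003, -0.002, -1.0]]
force: [-0.5, -0.3, 6.8]
opening: 0.0394
finger_force: 42.0
```

Call:
drive_tool(xyz=[[0, 0, -2], [30, 6, -2], [60, 12, -2], [90, 18, -2], [115, 23, -2], [122, 25, -2], [125, 25, -2], [125, 25, -2], [127, 26, -1], [129, 26, -1], [131, 27, -1], [131, 27, -1]], rotation=[[0, 0, 0], [0, 0, 4], [0, 0, 8], [0, 0, 12], [0, 0, 16.5], [0, 0, 16.5], [0, 0, 16.5], [0, 0, 16.5], [0, 0, 16.5], [0, 0, 16.5], [0, 0, 16.5], [0, 0, 16.5]], jaw=[0.5, 0.5, 0.5, 0.5, 0.5, 0.5, 0.5, 0.5, 0.5, 0.5, 0.5, 0.5])

```text
clock: 4.18
eef_pos: [0.554, 0.2258, 0.0051]
tool_rot: [[0.999, -0.038, -0.001], [-0.038, -0.999, -0.0], [-0.001, 0.001, -1.0]]
force: [-6.4, 0.7, 6.7]
opening: 0.0393
finger_force: 42.0
```

Call:
drive_tool(xyz=[[1, 0, 0], [2, 0, 0], [2, 0, 0]], rotation=[[0, 0, 0], [0, 0, 0], [0, 0, 0]], jaw=[0.5, 0.5, 0.5])

```text
clock: 4.55
eef_pos: [0.5541, 0.2258, 0.0051]
tool_rot: [[0.999, -0.038, -0.005], [-0.038, -0.999, -0.001], [-0.005, 0.002, -1.0]]
force: [-12.1, 3.2, 10.9]
opening: 0.0396
finger_force: 42.5
```

Call:
drive_tool(xyz=[[-2, 0, 0], [-2, 0, 0], [-2, 0, 0], [-2, 0, -40], [-40, 40, -80], [-90, 90, -80], [-123.5, 121, -80], [-123.5, 121, -80], [-123.5, 121, -40], [-123.5, 121, -10], [-123.5, 121, -1], [-123.5, 121, -1]], rotation=[[0, 0, 0], [0, 0, 0], [0, 0, 0], [0, 0, 0], [0, 0, -4], [0, 0, -9], [0, 0, -9], [0, 0, -9], [0, 0, -9], [0, 0, -9], [0, 0, -9], [0, 0, -9]], jaw=[0.5, -0.5, -0.5, -0.5, -0.5, -0.5, -0.5, -0.5, -0.5, -0.5, -0.5, -0.5])

```text
clock: 6.05
eef_pos: [0.4296, 0.11, 0.0051]
tool_rot: [[0.993, 0.118, -0.0], [0.118, -0.993, -0.0], [-0.0, 0.0, -1.0]]
force: [0.1, -0.5, 0.3]
opening: 0.0644
finger_force: 0.0
```

```bash
python3 - <<'E'
from geo import *
im=get('top')
for r in tops(im): print(*r)
print(arm.observe()['eef_pos'])
E
```

```text
[165. 167.] [554.9 226.9] [555.8 226.1] [65.6 40.7] ang -7.1
[247. 211.] [434.8 -11.1] [434.9 -11.1] [39.1 59.2] ang -14.6
[0.42990924 0.11014313 0.00570781]
```

Call:
drive_tool(xyz=[[0, 0, 0], [0, 0, 0], [0, 0, 0], [0, 0, 0], [30, 2, -1], [60, 4, -1], [90, 6, -1], [108, 7, -1], [115, 7, -1], [118, 7.5, -1], [120, 8, -1], [122, 8, -1]], rotation=[[0, 0, 0], [0, 0, 0], [0, 0, 0], [0, 0, 0], [0, 0, 4], [0, 0, 8], [0, 0, 9], [0, 0, 9], [0, 0, 9], [0, 0, 9], [0, 0, 9], [0, 0, 9]], jaw=[0.5, 0.5, 0.5, 0.5, 0.5, 0.5, 0.5, 0.5, 0.5, 0.5, 0.5, 0.5])

```text
clock: 7.6
eef_pos: [0.5498, 0.1156, 0.0065]
tool_rot: [[0.999, -0.039, -0.002], [-0.039, -0.999, -0.001], [-0.002, 0.001, -1.0]]
force: [-8.8, 1.8, 9.1]
opening: 0.0393
finger_force: 41.7
```

Call:
drive_tool(xyz=[[1, 0, 0], [2, 0, 0], [2, 0, 0]], rotation=[[0, 0, 0], [0, 0, 0], [0, 0, 0]], jaw=[0.5, 0.5, 0.5])

```text
clock: 7.98
eef_pos: [0.5499, 0.1156, 0.0065]
tool_rot: [[0.999, -0.039, -0.006], [-0.039, -0.999, -0.002], [-0.006, 0.002, -1.0]]
force: [-11.2, 3.3, 10.3]
opening: 0.0392
finger_force: 41.9
```

Call:
drive_tool(xyz=[[-2, 0, 0], [-2, 0, 0], [-2, 0, 0], [-2, 0, -40], [-40, 40, -80], [-90, 90, -80], [-113, 131, -80], [-113, 131, -80], [-113, 131, -40], [-113, 131, -10], [-113, 131, 0], [-113, 131, 0]], rotation=[[0, 0, 0], [0, 0, 0], [0, 0, 0], [0, 0, 0], [0, 0, 6], [0, 0, 13.5], [0, 0, 13.5], [0, 0, 13.5], [0, 0, 13.5], [0, 0, 13.5], [0, 0, 13.5], [0, 0, 13.5]], jaw=[0.5, -0.5, -0.5, -0.5, -0.5, -0.5, -0.5, -0.5, -0.5, -0.5, -0.5, -0.5])

```text
clock: 9.48
eef_pos: [0.4356, -0.0103, 0.006]
tool_rot: [[0.963, -0.271, -0.0], [-0.271, -0.963, -0.0], [-0.0, 0.0, -1.0]]
force: [0.1, -0.0, 0.4]
opening: 0.0639
finger_force: 0.0
```

Call:
drive_tool(xyz=[[0, 0, 0], [0, 0, 0], [0, 0, 0], [0, 0, 0], [30, -14, -1], [60, -28, -1], [80, -38, -1], [92, -44, -1], [97, -45, -1], [99, -46, -1], [101, -46, -1], [103, -47, -1]], rotation=[[0, 0, 0], [0, 0, 0], [0, 0, 0], [0, 0, 0], [0, 0, -4], [0, 0, -8], [0, 0, -12], [0, 0, -13.5], [0, 0, -13.5], [0, 0, -13.5], [0, 0, -13.5], [0, 0, -13.5]], jaw=[0.5, 0.5, 0.5, 0.5, 0.5, 0.5, 0.5, 0.5, 0.5, 0.5, 0.5, 0.5])

```text
clock: 10.98
eef_pos: [0.5452, 0.0062, 0.0074]
tool_rot: [[0.999, -0.04, -0.003], [-0.04, -0.999, -0.001], [-0.003, 0.001, -1.0]]
force: [-8.3, 0.9, 9.2]
opening: 0.0391
finger_force: 42.3
```

Call:
drive_tool(xyz=[[1, 0, 0], [2, 0, 0], [2, 0, 0]], rotation=[[0, 0, 0], [0, 0, 0], [0, 0, 0]], jaw=[0.5, 0.5, 0.5])

```text
clock: 11.35
eef_pos: [0.5453, 0.0062, 0.0074]
tool_rot: [[0.999, -0.04, -0.007], [-0.04, -0.999, -0.001], [-0.007, 0.001, -1.0]]
force: [-10.2, 2.5, 10.8]
opening: 0.0392
finger_force: 42.6
```

Call:
drive_tool(xyz=[[-2, 0, 0], [-2, 0, 0], [-2, 0, 0], [-2, 0, -50], [-2, 0, -100], [0, 0, -160], [5, 40, -200], [14.5, 90, -200], [14.5, 120.5, -200], [14.5, 120.5, -200], [14.5, 120.5, -200]], rotation=[[0, 0, 0], [0, 0, 0], [0, 0, 0], [0, 0, 0], [0, 0, 0], [0, 0, 0], [0, 0, 0], [0, 0, 0], [0, 0, 0], [0, 0, 0], [0, 0, 0]], jaw=[0.5, -0.5, -0.5, -0.5, -0.5, -0.5, -0.5, -0.5, -0.5, -0.5, -0.5])

```text
clock: 12.72
eef_pos: [0.5589, -0.1141, 0.2071]
tool_rot: [[0.999, -0.039, 0.0], [-0.039, -0.999, 0.0], [0.0, -0.0, -1.0]]
force: [-0.6, 0.2, -0.5]
opening: 0.064
finger_force: 0.0
```

```bash
python3 - <<'E'
from geo import *
im=get('top'); C=cloud(im); hsv=cv2.cvtColor(im['color'],cv2.COLOR_BGR2HSV)
m=((hsv[...,2]<95)&(C[...,2]>.0222)&(C[...,2]<.031)&(C[...,0]>.5)&(C[...,0]<.6)&(C[...,1]>-.05)&(C[...,1]<.32)).astype(np.uint8)
n,l,s,ce=cv2.connectedComponentsWithStats(m)
th=np.radians(-2.2);R=np.array([[np.cos(th),np.sin(th)],[-np.sin(th),np.cos(th)]]);O=np.array([575,15.])
for i in range(1,n):
    if s[i,4]<60: continue
    q=(onplane(im,np.argwhere(l==i)[:,::-1],.026)[:,:2]*1000-O)@R.T; r=cv2.minAreaRect(q.astype(np.float32)); print(s[i,4],q.mean(0).round(1),r)
print(arm.observe()['eef_pos'])
cv2.imwrite('pics/t2.png',cv2.convertScaleAbs(cv2.resize(im['color'][110:230,130:350],None,fx=3.5,fy=3.5,interpolation=cv2.INTER_CUBIC),alpha=1.5))
E
```

```text
272 [-30.  211.2] ((-30.334842681884766, 210.1355438232422), (59.39859390258789, 40.702640533447266), 2.2710072994232178)
270 [-29.6  -8.3] ((-28.800495147705078, -7.793170928955078), (41.41434860229492, 61.138790130615234), 86.66893005371094)
[ 0.5589062  -0.11370817  0.20717298]
```

View pics/t2.png

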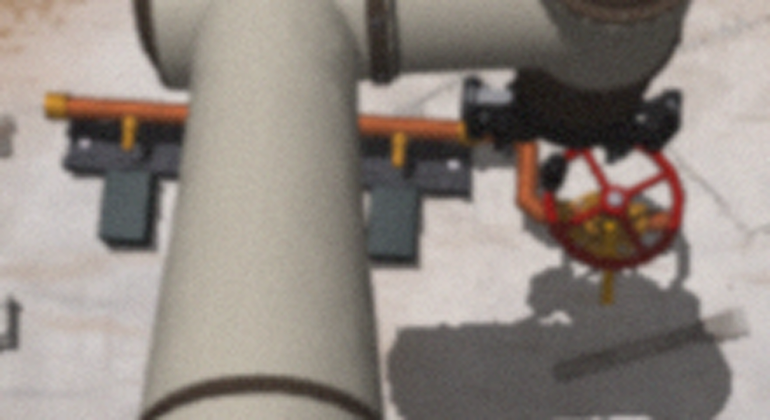

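The left and right blocks stand squarely at the fence, at about (128,208) and (394,222) in the crop. The arm hides the middle one, so I check it from the side view and compare the block y positions with the nozzles.

```bash
python3 - <<'E'
from geo import *
th=np.radians(-2.2);R=np.array([[np.cos(th),np.sin(th)],[-np.sin(th),np.cos(th)]]);O=np.array([575,15.])
im=get('top'); print('nozzle rail y',((onplane(im,[[130+129/3.5,110+133/3.5],[130+399/3.5,110+150/3.5]],.04)[:,:2]*1000-O)@R.T).round(1))
im=get('side'); C=cloud(im); hsv=cv2.cvtColor(im['color'],cv2.COLOR_BGR2HSV)
m=((hsv[...,2]<95)&(C[...,2]>.0222)&(C[...,2]<.031)&(C[...,0]>.5)&(C[...,0]<.575)&(C[...,1]>-.05)&(C[...,1]<.32)).astype(np.uint8)
n,l,s,ce=cv2.connectedComponentsWithStats(m)
for i in range(1,n):
    if s[i,4]<40: continue
    q=(onplane(im,np.argwhere(l==i)[:,::-1],.026)[:,:2]*1000-O)@R.T; r=cv2.minAreaRect(q.astype(np.float32)); print(s[i,4],ce[i],q.mean(0).round(1),r)
cv2.imwrite('pics/s2.png',cv2.convertScaleAbs(cv2.resize(im['color'][100:300,190:350],None,fx=3,fy=3,interpolation=cv2.INTER_CUBIC),alpha=1.5))
E
```

```text
nozzle rail y [[ 25.  208.9]
 [ 25.4 -11.6]]
133 [250.63157895 161.35338346] [-34.  208.3] ((-35.302513122558594, 207.9526824951172), (55.91289520263672, 44.33994674682617), 4.469252109527588)
163 [261.45398773 182.3190184 ] [-31.8  98.9] ((-31.950542449951172, 98.31652069091797), (55.77783203125, 42.54594039916992), 1.5168458223342896)
217 [273.57142857 206.0875576 ] [-30.  -10.5] ((-30.18712043762207, -10.99186897277832), (44.01776123046875, 59.77684020996094), 89.7144775390625)
```

View pics/s2.png

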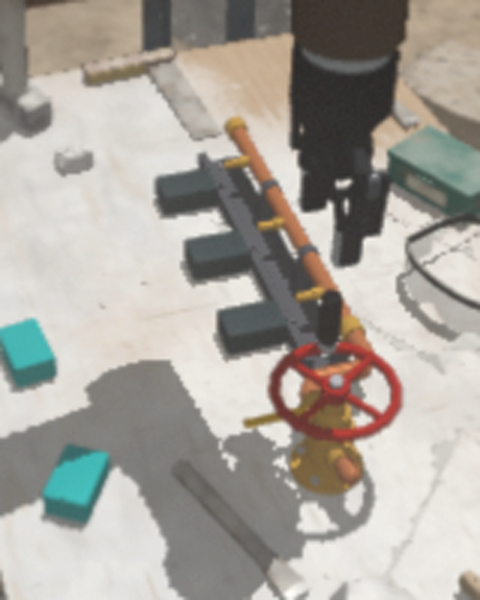

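All three blocks are flush and aligned with their nozzles, including the middle one at about (215,255). Next I grasp the handle.

Call:
drive_tool(xyz=[[0, 1, 40], [0, 1, 75], [0, 1, 94], [0, 1, 94], [0, 1, 94], [0, 1, 94], [0, 1, 94], [0, 1, 94], [0, 1, 94]], rotation=[[0, 0, 0], [0, 0, 0], [0, 0, 0], [0, 0, 0], [0, 0, 0], [0, 0, 0], [0, 0, 0], [0, 0, 0], [0, 0, 0]], jaw=[-0.5, -0.5, -0.5, -0.5, 1, 1, 1, 1, 1], squeeze=40)

```text
clock: 14.0
eef_pos: [0.5588, -0.1168, 0.1148]
tool_rot: [[0.999, -0.039, 0.001], [-0.039, -0.999, -0.002], [0.001, 0.002, -1.0]]
force: [-0.4, -5.9, 1.9]
opening: 0.0179
finger_force: 39.1
```

Call:
drive_tool(xyz=[[13, 5, 0], [24, 12, 0], [33, 22, 0], [39, 33.5, 0], [42, 46, 0], [41, 59, 0], [37.5, 71.5, 0], [30.5, 82.5, 0], [20.5, 91.5, 0], [9, 97.5, 0], [-3.5, 100.5, 0], [-16.5, 99.5, 0]], rotation=[[0, 0, 0], [0, 0, 0], [0, 0, 0], [0, 0, 0], [0, 0, 0], [0, 0, 0], [0, 0, 0], [0, 0, 0], [0, 0, 0], [0, 0, 0], [0, 0, 0], [0, 0, 0]], jaw=[1, 1, 1, 1, 1, 1, 1, 1, 1, 1, 1, 1])

```text
clock: 15.5
eef_pos: [0.5406, -0.2152, 0.1148]
tool_rot: [[0.999, -0.038, 0.006], [-0.038, -0.999, -0.002], [0.006, 0.002, -1.0]]
force: [2.9, -1.8, 4.1]
opening: 0.018
finger_force: 39.6
```

Call:
drive_tool(xyz=[[-12.5, -4, 0], [-23.5, -11, 0], [-32.5, -20.5, 0], [-38.5, -32, 0], [-41, -42, 0], [-41.5, -47.5, 0], [-41.5, -49, 0], [-41.5, -51, 0], [-41.5, -51, 0]], rotation=[[0, 0, 0], [0, 0, 0], [0, 0, 0], [0, 0, 0], [0, 0, 0], [0, 0, 0], [0, 0, 0], [0, 0, 0], [0, 0, 0]], jaw=[1, 1, 1, 1, 1, 1, 1, 1, 1])

```text
clock: 16.62
eef_pos: [0.497, -0.1637, 0.1147]
tool_rot: [[0.999, -0.039, -0.003], [-0.039, -0.999, -0.003], [-0.003, 0.003, -1.0]]
force: [-3.3, -7.2, 10.0]
opening: 0.0176
finger_force: 40.3
```

Call:
drive_tool(xyz=[[0, -1.5, 0], [0, -3, 0], [0, -3, 0]], rotation=[[0, 0, 0], [0, 0, 0], [0, 0, 0]], jaw=[1, 1, 1])

```text
clock: 17.0
eef_pos: [0.497, -0.1634, 0.1148]
tool_rot: [[0.999, -0.039, -0.004], [-0.039, -0.999, -0.007], [-0.003, 0.007, -1.0]]
force: [-3.4, -20.3, 8.0]
opening: 0.0182
finger_force: 40.6
```

The stop is reached: the position holds while the force rises to 20 N. Next I open two turns, half a turn per call.

Call:
drive_tool(xyz=[[1.5, 18, 0], [6.5, 30, 0], [14.5, 40.5, 0], [25, 48.5, 0], [37, 53.5, 0], [50, 55, 0], [63, 53.5, 0], [75, 48.5, 0], [85.5, 40.5, 0], [93.5, 30, 0], [98.5, 18, 0], [100, 5, 0]], rotation=[[0, 0, 0], [0, 0, 0], [0, 0, 0], [0, 0, 0], [0, 0, 0], [0, 0, 0], [0, 0, 0], [0, 0, 0], [0, 0, 0], [0, 0, 0], [0, 0, 0], [0, 0, 0]], jaw=[1, 1, 1, 1, 1, 1, 1, 1, 1, 1, 1, 1])

```text
clock: 18.5
eef_pos: [0.597, -0.1685, 0.1148]
tool_rot: [[0.999, -0.039, -0.003], [-0.039, -0.999, -0.002], [-0.003, 0.002, -1.0]]
force: [-4.6, -3.3, 10.7]
opening: 0.0177
finger_force: 40.7
```

Call:
drive_tool(xyz=[[-1.5, -13, 0], [-6.5, -25, 0], [-14.5, -35.5, 0], [-25, -43.5, 0], [-37, -48.5, 0], [-50, -50, 0], [-63, -48.5, 0], [-75, -43.5, 0], [-85.5, -35.5, 0], [-93.5, -25, 0], [-98.5, -13, 0], [-100, 0, 0]], rotation=[[0, 0, 0], [0, 0, 0], [0, 0, 0], [0, 0, 0], [0, 0, 0], [0, 0, 0], [0, 0, 0], [0, 0, 0], [0, 0, 0], [0, 0, 0], [0, 0, 0], [0, 0, 0]], jaw=[1, 1, 1, 1, 1, 1, 1, 1, 1, 1, 1, 1])

```text
clock: 20.0
eef_pos: [0.497, -0.1634, 0.1147]
tool_rot: [[0.999, -0.039, -0.002], [-0.039, -0.999, 0.0], [-0.002, -0.0, -1.0]]
force: [-2.6, 3.4, 11.8]
opening: 0.0179
finger_force: 40.8
```

One turn is done and the handle is back at (0.497, -0.1634).

Call:
drive_tool(xyz=[[1.5, 13, 0], [6.5, 25, 0], [14.5, 35.5, 0], [25, 43.5, 0], [37, 48.5, 0], [50, 50, 0], [63, 48.5, 0], [75, 43.5, 0], [85.5, 35.5, 0], [93.5, 25, 0], [98.5, 13, 0], [100, 0, 0]], rotation=[[0, 0, 0], [0, 0, 0], [0, 0, 0], [0, 0, 0], [0, 0, 0], [0, 0, 0], [0, 0, 0], [0, 0, 0], [0, 0, 0], [0, 0, 0], [0, 0, 0], [0, 0, 0]], jaw=[1, 1, 1, 1, 1, 1, 1, 1, 1, 1, 1, 1])

```text
clock: 21.5
eef_pos: [0.5969, -0.1684, 0.1148]
tool_rot: [[0.999, -0.039, -0.003], [-0.039, -0.999, -0.002], [-0.003, 0.002, -1.0]]
force: [-4.9, -3.9, 10.6]
opening: 0.0176
finger_force: 40.8
```

Call:
drive_tool(xyz=[[-1.5, -13, 0], [-6.5, -25, 0], [-14.5, -35.5, 0], [-25, -43.5, 0], [-37, -48.5, 0], [-50, -50, 0], [-63, -48.5, 0], [-75, -43.5, 0], [-85.5, -35.5, 0], [-93.5, -25, 0], [-98.5, -13, 0], [-100, 0, 0]], rotation=[[0, 0, 0], [0, 0, 0], [0, 0, 0], [0, 0, 0], [0, 0, 0], [0, 0, 0], [0, 0, 0], [0, 0, 0], [0, 0, 0], [0, 0, 0], [0, 0, 0], [0, 0, 0]], jaw=[1, 1, 1, 1, 1, 1, 1, 1, 1, 1, 1, 1])

```text
clock: 23.0
eef_pos: [0.497, -0.1634, 0.1147]
tool_rot: [[0.999, -0.039, -0.002], [-0.039, -0.999, 0.0], [-0.002, -0.0, -1.0]]
force: [-2.9, 4.2, 11.7]
opening: 0.0176
finger_force: 40.8
```

Call:
drive_tool(xyz=[[0, 0, 0], [0, 0, 0], [0, 0, 0], [0, 0, 0]], rotation=[[0, 0, 0], [0, 0, 0], [0, 0, 0], [0, 0, 0]], jaw=[1, 1, 1, 1])

```text
clock: 23.5
eef_pos: [0.497, -0.1646, 0.1147]
tool_rot: [[0.999, -0.039, -0.003], [-0.039, -0.999, -0.002], [-0.003, 0.002, -1.0]]
force: [-4.1, -2.8, 11.2]
opening: 0.0176
finger_force: 40.9
```

```bash
python3 - <<'E'
from h import *
a=get('top')['color'][110:230,130:350]; b=get('side')['color'][110:300,190:350]
r=lambda i,h: cv2.resize(i,(int(i.shape[1]*h/i.shape[0]),h),interpolation=cv2.INTER_CUBIC)
cv2.imwrite('pics/f.png',cv2.convertScaleAbs(cv2.hconcat([r(a,250),r(b,250)]) if 0 else cv2.hconcat([r(a,260),r(b,260)]),alpha=1.5))
o=arm.observe(); print(o['eef_pos'],o['force'],o['finger_force'],o['clock'])
E
```

```text
[ 0.49696352 -0.16461353  0.11471074] [-3.9841472  -2.48896881 12.22759094] 40.90570607688278 23.6
```

View pics/f.png

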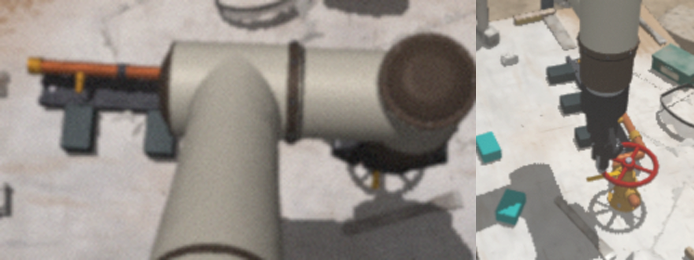

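The handle is held over the yellow pointer at two turns, at about (605,160) in the picture. The wheel has settled within about 0.03 rad, and the two blocks in clear view (80,130) and (160,130) are still in their row.

```bash
python3 -c "
from workcell import arm
print(arm.hand_in())"
```

```text
the job is handed in; nothing more can be done
None
```

The job is handed in, with no verdict returned: the three blocks stand flush at their nozzles, the valve was shut to its stop and then opened two turns, and the gripper still holds the handle at about 41 N.

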